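# Drop the empty tin into the empties drawer

### The job

One of the three identical closed tins on the chopping board has run empty; the other two still hold a solid cake of cooking chocolate, and only the weight tells which is which. Pull open the drawer of the wooden box on the left by its handle, drop the empty tin into it and push the drawer fully shut again. The two full tins must end standing upright on the board, and nothing else may be knocked over.

Things in the scene. Friction and masses are not known exactly. Their poses are not given: they have to be found in the camera images.
- tin_a: Closed metal tin, an upright cylinder 58 mm in diameter and 94 mm tall; fixed lid 60 mm in diameter on its top 14 mm. Grasp it across the body, 20 to 78 mm above its base. Origin: centre of its underside; z up. The three tins look alike and any may be the empty one: that weighs about 0.15 kg (1.5 N), a full one 0.45 to 0.57 kg (4.4 to 5.6 N).
- tin_b: Closed metal tin, an upright cylinder 58 mm in diameter and 94 mm tall; fixed lid 60 mm in diameter on its top 14 mm. Grasp it across the body, 20 to 78 mm above its base. Origin: centre of its underside; z up. The three tins look alike and any may be the empty one: that weighs about 0.15 kg (1.5 N), a full one 0.45 to 0.57 kg (4.4 to 5.6 N).
- tin_c: Closed metal tin, an upright cylinder 58 mm in diameter and 94 mm tall; fixed lid 60 mm in diameter on its top 14 mm. Grasp it across the body, 20 to 78 mm above its base. Origin: centre of its underside; z up. The three tins look alike and any may be the empty one: that weighs about 0.15 kg (1.5 N), a full one 0.45 to 0.57 kg (4.4 to 5.6 N).
- board: Wooden chopping board, 200 x 300 x 21 mm, fixed on the worktop. Origin: centre of its underside; x along its 200 mm side (away from the robot), y along its 300 mm side (to the left), z up. The tins stand in a row along its y, about 0.1 m apart, on its nearer half. Right of it stands a crock of utensils, up to 0.35 m high.
- drawer (a joint): How far the drawer is out, in m: 0 is fully shut, 0.15 is the stop. It may start up to 15 mm ajar. It slides against about 2 N of friction and stays where it is left.
- drawer_handle (a point): Middle of the level steel bar handle (100 mm long, 11 mm thick) of a light wooden one-drawer box fixed at the left, facing right, 220 mm deep, 180 wide, 150 high, closed on top. Moves with the drawer. x points from the front to the back of the box: the drawer opens along -x; y along the bar; z up. The bar is 35 mm in front of the front panel, 118 mm above the worktop.
- drawer_floor (a point): Point on the drawer's inner floor, 19 mm above the worktop, mid-width (146 mm wide inside), 65 mm behind the front panel's inside; moves with the drawer, axes as the handle's. Inside it is 190 mm long; side and back walls reach 89 mm above the worktop, the front panel 143 mm. Fully out, the first 150 mm behind the front panel lie open to above.
- salt_shaker: Glass salt shaker with a grey top, 44 mm in diameter, 90 mm tall, on the half of the board away from the robot. Bystander, to be left standing. Origin: centre of its underside, z up.
- honey_jar: Squat honey jar with a red lid, 66 mm in diameter, 85 mm tall, behind the board. Bystander, to be left standing. Origin: centre of its underside, z up.
- pepper_mill: Dark wooden pepper mill, 58 mm in diameter, 150 mm tall, behind the board. Bystander, to be left standing. Origin: centre of its underside, z up.
- spice_jar: Spice jar with a red lid, 45 mm in diameter, 106 mm tall, behind the board. Bystander, to be left standing. Origin: centre of its underside, z up.

How it is judged:
By the outcome, as a careful person would: the job done as asked, in the order asked, and still so for the second after the job is handed in, with the robot touching nothing.
It also fails if it takes over 72 s, if anything falls off the work surface, if the arm or the gripper's body presses on something with over 40 N, if the wrist force passes 120 N, or if a joint passes its speed limit or range.

### The arm

A 6-joint arm with a two-finger parallel gripper is mounted at the origin on a cart in front of the work surface, level with it; the furniture and walls round the work are solid. World frame = base frame: x ahead of the robot, y to its left, z up, the work surface at z = 0. Lengths are in m, angles in degrees, forces in N, time in s.
With the tool pointing down it reaches from about 0.275 to 0.85 m from the base axis. Payload 5.2 kg.
Tool frame: the origin (TCP) lies midway between the tips of the shut fingers; the grasp point (between the pads) lies 19 mm behind it; z points along the fingers, y is the line along which they close (so a half turn about z gives the same grasp; the last joint's range is limited). The gripper opens to 85 mm and grips with 20 to 120 N. Pads are 22 mm wide; open, the fingers measure 114 mm over their backs; the gripper's body (76 mm by 85 mm) begins 54 mm behind the grasp point. The pads swing forward as they close: fully open they stand 13 mm farther back than shut.
Start: joints at [-77.051, 14.817, 87.949, -0, 77.235, -11.62], TCP at [0.229, -0.5, 0.231] pointing down, gripper open.
Joint ranges: [-179.93, 179.93], [-52.35, 119.4], [10.71, 147.94], [-69.91, 249.91], [12.55, 155.21], [-178.61, 178.61]. Speed limits (degrees/s): [147.25, 147.25, 180, 180, 180, 180].

### API

Orientations are given as a 3x3 rotation matrix whose columns are the frame's x, y, z axes.
In Python, from station import arm gives the robot as it stands.
- The arm moves only by the tool arm_command, never from a script. Its arguments are lists of equal length, an entry for each row: "offset": the shift along the tool's x, y, z in cm, a list of three; "delta_rot": the turn, a rotation vector about the tool's x, y, z in degrees, a list of three. In form: {"offset": [[x, y, z], ...], "delta_rot": [[ax, ay, az], ...]}. A call has 1 to 8 rows; each row shifts and turns the commanded pose from where the row before left it, along the tool's axes as they then stand; what a row does not reach is not made up. A row lasts 1/10 s, in which the tool goes at most 50 mm and 8.59 degrees, less where a joint would pass 70% of its speed; a pose out of reach is approached as far as the arm can. A call with a gripper value outside its range is refused whole. "fingers" is the finger opening in cm, from 0 to 8.54, set as the call begins (left out, the last holds). The fingers move at their own pace and stop on an object; "force" is the grip in N (left out, the last holds). Time passes only in rows, so rows that do not move let the fingers close. It gives the time, the measured TCP pose, the force, the opening and the grip force at its end, in the units of the state.
- arm.get_obs(): the state, without advancing time (a new reading comes with each control period).
- arm.get_image(name): name is "scene" or "top"; returns a dict with "pixels" (420x560x3 uint8, red, green, blue), "camera_matrix" (3x3 intrinsics, pixels), "rvec" (rotation vector, rad) and "tvec" (3), from world to camera coordinates, as OpenCV has them. Camera axes: x right, y down, z forward; pixel columns grow to the right and rows downward; lengths in m; the calibration is good to about 2 mm. A picture is of the moment at which its call begins. There is no depth.
- arm.hand_in(): hands the job in; it is judged then, once.
The state is a dict: "t": time; "qpos": joint angles; "qvel": joint speeds; "effort": joint torques, N m; "position": TCP position; "ee_rot": TCP orientation; "wrist_force": force on the tool from outside, world axes, zero at the start; "ft_torque": the same for the moment, N m; "finger_gap": finger opening in m; "grasp_force": force on a finger pad.
Only numpy, scipy, OpenCV 4.12 (cv2) and the standard library are available. Lean on these libraries where they do the work, as an engineer would, in place of code of your own. Each camera call takes 0.05 s, during which the arm holds its last target. There are 200 camera calls.

## Working session

There is one attempt and no reset: what is moved stays moved. The work goes in short steps, Python scripts to look and compute and a tool call to move; the robot and the scene stay as the last step left them, time stands still between calls to the robot, and variables do not carry over. Pictures are saved under pics/ and viewed, at most 10 in all, crops included, and the job is handed in when it is done.

Besides the shell and the picture viewer there is one more tool, called after ">>>" by a JSON object that holds its "op" and its "data". arm_command: Moves the arm, as the interface text tells. Its arguments: {"type":"object","properties":{"offset":{"type":"array","items":{"type":"array","items":{"type":"number"}}},"delta_rot":{"type":"array","items":{"type":"array","items":{"type":"number"}}},"fingers":{"type":"number"},"force":{"type":"number"}},"required":["offset","delta_rot"]}

```bash
mkdir -p pics
python3 - <<'E'
from station import arm
import cv2,numpy as np,pickle
o=arm.get_obs(); print({k:np.round(v,3).tolist() for k,v in o.items()})
d={}
for n in("scene","top"):
    i=arm.get_image(n); d[n]=i; cv2.imwrite(f"pics/{n}0.png",i["pixels"][...,::-1])
    R=cv2.Rodrigues(i["rvec"])[0]; print(n,(-R.T@np.ravel(i["tvec"])).round(3),R.round(2).tolist())
pickle.dump(d,open("d0.pkl","wb"))
E
```

```text
{'t': 0.0, 'qpos': [-77.051, 14.86, 88.011, 0.001, 77.234, -11.619], 'qvel': [0.058, 0.07, 0.044, -0.077, -0.068, -0.001], 'effort': [0.001, -44.603, -29.057, -0.0, 0.012, 0.0], 'position': [0.229, -0.5, 0.23], 'ee_rot': [[0.909, 0.416, -0.0], [0.416, -0.909, 0.002], [0.0, -0.002, -1.0]], 'wrist_force': [0.14, 0.529, 0.03], 'ft_torque': [0.039, -0.021, -0.045], 'grasp_force': 0.0, 'finger_gap': 0.085}
scene [0.277 0.723 1.055] [[-0.9, -0.43, 0.0], [-0.36, 0.75, -0.56], [0.24, -0.51, -0.83]]
top [0.421 0.176 1.074] [[0.0, -1.0, 0.0], [-0.99, -0.0, -0.13], [0.13, -0.0, -0.99]]
```

View pics/scene0.png

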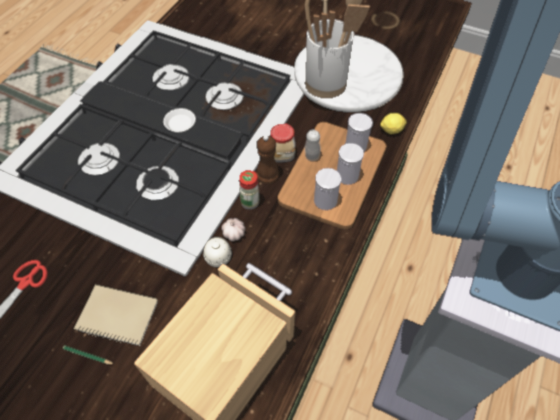

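View pics/top0.png

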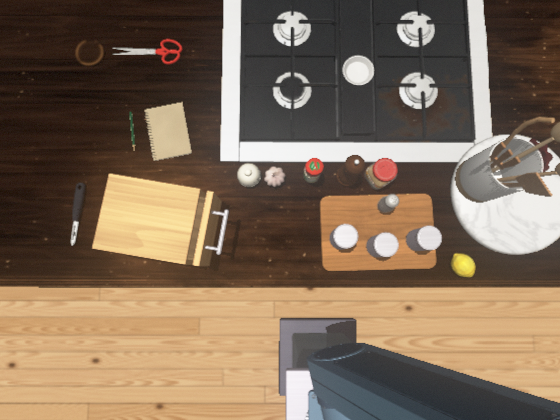

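The top view shows tin lids at about (345,236), (385,244) and (428,238), the handle bar at (222,230) and the salt shaker at (390,203). The scene view agrees.

```bash
cat > h.py <<'E'
import cv2,numpy as np
def ray(i,uv,z):
    K=i["camera_matrix"];R=cv2.Rodrigues(i["rvec"])[0];t=np.ravel(i["tvec"])
    uv=np.atleast_2d(np.array(uv,float)); c=-R.T@t
    d=np.c_[uv,np.ones(len(uv))]@np.linalg.inv(K).T@R
    return c+d*((z-c[2])/d[:,2])[:,None]
def proj(i,P):
    return cv2.projectPoints(np.array(P,float).reshape(-1,1,3),np.array(i["rvec"],float),np.array(i["tvec"],float),np.array(i["camera_matrix"],float),None)[0].reshape(-1,2)
E
python3 - <<'E'
import pickle,cv2,numpy as np
from h import *
d=pickle.load(open("d0.pkl","rb"))
i=d["top"];p=i["pixels"]; hsv=cv2.cvtColor(p,cv2.COLOR_RGB2HSV)
m=((hsv[...,1]<40)&(hsv[...,2]>150)).astype(np.uint8)
for name,box in dict(tins=(325,220,450,262),handle=(205,200,235,265)).items():
    x0,y0,x1,y1=box; mm=np.zeros_like(m); mm[y0:y1,x0:x1]=m[y0:y1,x0:x1]
    for c in cv2.findContours(mm,0,2)[0]:
        if cv2.contourArea(c)>15:
            (cx,cy),r=cv2.minEnclosingCircle(c); rr=cv2.minAreaRect(c)
            print(name,(cx,cy,r),cv2.contourArea(c),rr,ray(i,(cx,cy),.115).round(4),ray(i,rr[0],.118).round(4))
a=p[210:265,320:445]; b=p[170:275,170:240]
big=np.vstack([cv2.resize(a,(700,308),interpolation=2)]);
i2=d["scene"]["pixels"]; s=cv2.resize(i2[255:345,205:305],(350,290)); b=cv2.resize(b,(350,290))
cv2.imwrite("pics/crop.png",np.vstack([big,np.hstack([b[:, :350],s])])[...,::-1])
E
```

```text
tins (385.482666015625, 244.3092498779297, 12.264721870422363) 433.5 ((385.5, 244.5), (23.0, 23.0), 90.0) [[ 0.4682 -0.0774  0.115 ]] [[ 0.4676 -0.0766  0.118 ]]
tins (429.0, 237.5, 12.619529724121094) 447.0 ((429.0, 237.5), (23.0, 24.0), 90.0) [[ 0.4848 -0.1825  0.115 ]] [[ 0.4846 -0.1814  0.118 ]]
tins (345.25, 236.0, 12.412291526794434) 443.5 ((345.2500305175781, 235.75003051757812), (24.041629791259766, 23.33452033996582), 45.0) [[0.4879 0.0187 0.115 ]] [[0.4883 0.0192 0.118 ]]
handle (220.46165466308594, 231.58306884765625, 22.55179214477539) 184.5 ((216.25001525878906, 230.75001525878906), (15.689291000366211, 44.91059875488281), 11.309932708740234) [[0.4978 0.3185 0.115 ]] [[0.4995 0.3282 0.118 ]]
```

View pics/crop.png

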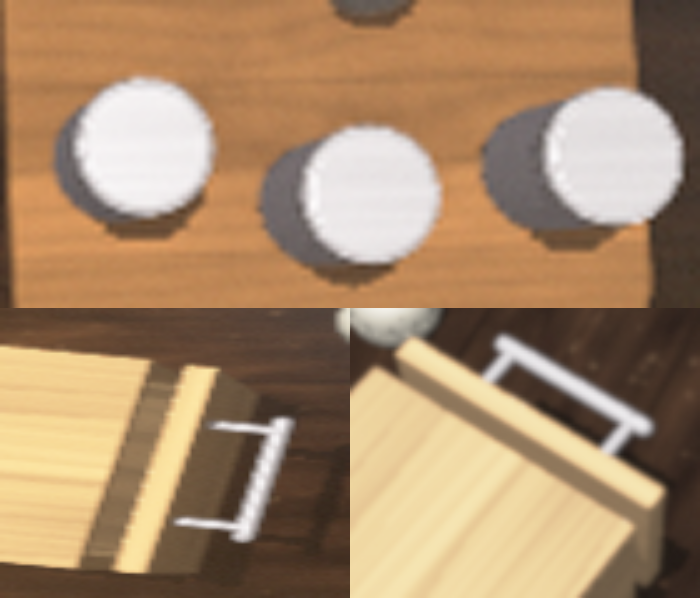

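Run:
```python
import pickle
from h import *
d=pickle.load(open("d0.pkl","rb"));t=d["top"];s=d["scene"]
b=lambda x,y:(170+x/5,170+(y-308)/(290/105))
print("bar",ray(t,[b(284,424),b(243,533)],.118).round(4))
print("panel front top",ray(t,[b(216,371),b(147,572)],.143).round(4))
print("panel back top",ray(t,[b(184,368),b(115,570)],.143).round(4))
print("box front top",ray(t,[b(151,360),b(81,568)],.150).round(4))
c=lambda x,y:(205+(x-350)/3.5,255+(y-308)/(290/90))
print("bar scene",ray(s,[c(503,343),c(646,427)],.118).round(4))
print("panel scene",ray(s,[c(413,340),c(663,490)],.143).round(4))
print("salt",ray(t,[391,200],.111), "tins scene",ray(s,[(359,123),(351,153),(328,177)],.115).round(3))
```

```text
bar [[0.5449 0.3038 0.118 ]
 [0.4501 0.3214 0.118 ]]
panel front top [[0.5872 0.3334 0.143 ]
 [0.4168 0.3612 0.143 ]]
panel back top [[0.5898 0.3486 0.143 ]
 [0.4184 0.376  0.143 ]]
box front top [[0.5954 0.3629 0.15  ]
 [0.42   0.3901 0.15  ]]
bar scene [[0.5471 0.3052 0.118 ]
 [0.4459 0.3218 0.118 ]]
panel scene [[0.5876 0.337  0.143 ]
 [0.4159 0.3653 0.143 ]]
salt [[ 0.57638635 -0.0952394   0.111     ]] tins scene [[ 0.485 -0.177  0.115]
 [ 0.467 -0.075  0.115]
 [ 0.489  0.017  0.115]]
```

```bash
cat >> h.py <<'E'
def plan(arm,legs,start=None):
    """legs: (x,y,z,heading of tool x,rows); prints rows for tool-down moves"""
    o=arm.get_obs(); p=np.array(o["position"]);R=np.array(o["ee_rot"]);h=np.degrees(np.arctan2(R[1,0],R[0,0]))
    print("at",p.round(4),round(h,1),"F",np.round(o["wrist_force"],1),"t",round(o["t"],1),"gap",o["finger_gap"])
    for x,y,z,H,n in legs:
        q=p.copy();h0=h;off=[];rot=[]
        for k in range(1,n+1):
            w=q+(np.array([x,y,z])-q)*k/n
            a=np.radians(h);c,s=np.cos(a),np.sin(a);M=np.array([[c,s,0],[s,-c,0],[0,0,-1]])
            d=np.round(M.T@(w-p)*100,1);p=p+M@d/100
            r=np.round(-(h0+(H-h0)*k/n-h),1);h-=r
            off.append(d.tolist());rot.append([0,0,float(r)])
        for j in range(0,n,8): print(str(off[j:j+8]).replace("-0.0","0.0"),"\n ",rot[j:j+8])
        print("  end",p.round(4),round(h,1))
E
python3 - <<'E'
from h import *
from station import arm
plan(arm,[(.497,.313,.2,170.6,20)])
E
```

```text
at [ 0.2286 -0.4998  0.2306] 24.6 F [-0.2  0.5  0.5] t 0.1 gap 0.08551755832466122
[[2.9, -3.1, 0.2], [3.3, -2.8, 0.1], [3.6, -2.3, 0.2], [3.9, -1.8, 0.1], [4.0, -1.3, 0.2], [4.3, -0.8, 0.1], [4.2, -0.3, 0.2], [4.3, 0.3, 0.1]] 
  [[0, 0, -7.3], [0, 0, -7.3], [0, 0, -7.3], [0, 0, -7.3], [0, 0, -7.3], [0, 0, -7.3], [0, 0, -7.3], [0, 0, -7.3]]
[[4.2, 0.9, 0.2], [4.1, 1.3, 0.1], [3.8, 1.9, 0.2], [3.6, 2.3, 0.1], [3.2, 2.8, 0.2], [2.9, 3.2, 0.1], [2.5, 3.5, 0.2], [2.0, 3.8, 0.1]] 
  [[0, 0, -7.3], [0, 0, -7.3], [0, 0, -7.3], [0, 0, -7.3], [0, 0, -7.3], [0, 0, -7.3], [0, 0, -7.3], [0, 0, -7.3]]
[[1.5, 4.0, 0.2], [0.9, 4.1, 0.2], [0.5, 4.3, 0.1], [-0.2, 4.3, 0.2]] 
  [[0, 0, -7.3], [0, 0, -7.3], [0, 0, -7.3], [0, 0, -7.3]]
  end [0.4975 0.3132 0.1996] 170.6
```

>>> {"op": "arm_command", "data": {"offset": [[2.9,-3.1,0.2],[3.3,-2.8,0.1],[3.6,-2.3,0.2],[3.9,-1.8,0.1],[4.0,-1.3,0.2],[4.3,-0.8,0.1],[4.2,-0.3,0.2],[4.3,0.3,0.1]], "delta_rot": [[0,0,-7.3],[0,0,-7.3],[0,0,-7.3],[0,0,-7.3],[0,0,-7.3],[0,0,-7.3],[0,0,-7.3],[0,0,-7.3]], "fingers": 3.0, "force": 40}}

```text
t: 0.9
position: [0.3357, -0.1732, 0.219]
ee_rot: [[0.118, 0.993, -0.0], [0.993, -0.118, 0.0], [0.0, -0.0, -1.0]]
wrist_force: [-0.0, 0.2, -0.5]
finger_gap: 0.0302
grasp_force: 0.0
```

>>> {"op": "arm_command", "data": {"offset": [[4.2,0.9,0.2],[4.1,1.3,0.1],[3.8,1.9,0.2],[3.6,2.3,0.1],[3.2,2.8,0.2],[2.9,3.2,0.1],[2.5,3.5,0.2],[2.0,3.8,0.1]], "delta_rot": [[0,0,-7.3],[0,0,-7.3],[0,0,-7.3],[0,0,-7.3],[0,0,-7.3],[0,0,-7.3],[0,0,-7.3],[0,0,-7.3]]}}

```text
t: 1.7
position: [0.4433, 0.1524, 0.207]
ee_rot: [[-0.785, 0.62, -0.001], [0.62, 0.785, -0.0], [0.0, -0.0, -1.0]]
wrist_force: [0.6, -1.0, -0.3]
finger_gap: 0.0296
grasp_force: 0.0
```

>>> {"op": "arm_command", "data": {"offset": [[1.5,4.0,0.2],[0.9,4.1,0.2],[0.5,4.3,0.1],[-0.2,4.3,0.2],[0,0,0],[0,0,0]], "delta_rot": [[0,0,-7.3],[0,0,-7.3],[0,0,-7.3],[0,0,-7.3],[0,0,0],[0,0,0]]}}

```text
t: 2.3
position: [0.4969, 0.3132, 0.1992]
ee_rot: [[-0.987, 0.163, -0.002], [0.163, 0.987, -0.001], [0.002, -0.001, -1.0]]
wrist_force: [-0.8, -1.1, 0.7]
finger_gap: 0.03
grasp_force: 0.0
```

Run:
```python
from h import *
from station import arm
plan(arm,[(.497,.3128,.103,170.6,4),(.475,.179,.103,170.6,14)])
i=arm.get_image("scene");cv2.imwrite("pics/s1.png",cv2.resize(i["pixels"][190:350,180:360],(720,600))[...,::-1][:600])
```

```text
at [0.4969 0.3132 0.1992] 170.6 F [-0.8 -1.1  0.7] t 2.3 gap 0.03004591666983198
[[0.0, 0.0, 2.4], [0.0, 0.0, 2.4], [0.0, 0.0, 2.4], [0.0, 0.0, 2.4]] 
  [[0, 0, 0.0], [0, 0, 0.0], [0, 0, 0.0], [0, 0, 0.0]]
  end [0.4969 0.3132 0.1032] 170.6
[[0.0, -1.0, 0.0], [0.0, -0.9, 0.0], [0.0, -1.0, 0.0], [0.0, -1.0, 0.0], [0.0, -1.0, 0.0], [0.0, -0.9, 0.0], [0.0, -1.0, 0.0], [0.0, -1.0, 0.0]] 
  [[0, 0, 0.0], [0, 0, 0.0], [0, 0, 0.0], [0, 0, 0.0], [0, 0, 0.0], [0, 0, 0.0], [0, 0, 0.0], [0, 0, 0.0]]
[[0.0, -0.9, 0.0], [0.0, -1.0, 0.0], [0.0, -1.0, 0.0], [0.0, -1.0, 0.0], [0.0, -0.9, 0.0], [0.0, -1.0, 0.0]] 
  [[0, 0, 0.0], [0, 0, 0.0], [0, 0, 0.0], [0, 0, 0.0], [0, 0, 0.0], [0, 0, 0.0]]
  end [0.4748 0.179  0.1032] 170.6
```

View pics/s1.png

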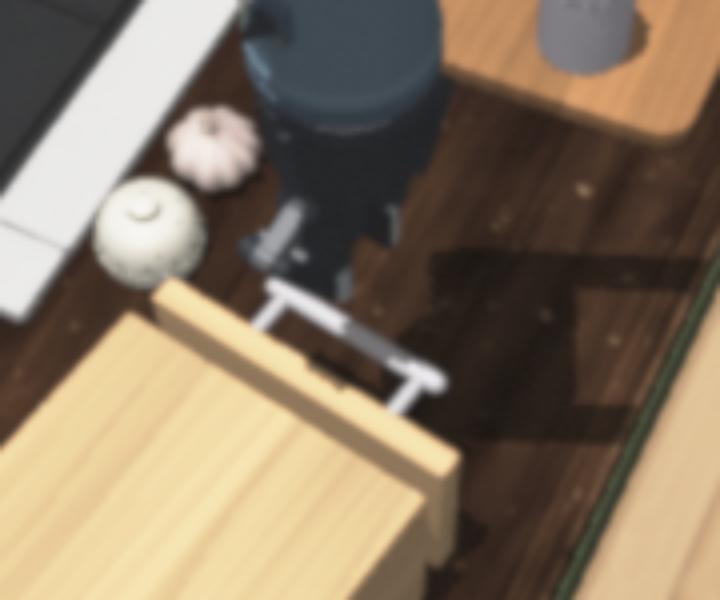

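The gripper sits over the handle bar, with the finger at about (345,280) in the crop. I'll descend and grip.

>>> {"op": "arm_command", "data": {"offset": [[0,0,2.4],[0,0,2.4],[0,0,2.4],[0,0,2.4],[0,0,0]], "delta_rot": [[0,0,0],[0,0,0],[0,0,0],[0,0,0],[0,0,0]]}}

```text
t: 2.85
position: [0.4951, 0.3102, 0.1015]
ee_rot: [[-0.986, 0.166, -0.006], [0.166, 0.986, -0.003], [0.006, -0.004, -1.0]]
wrist_force: [-0.7, 0.3, 0.6]
finger_gap: 0.0299
grasp_force: 0.0
```

>>> {"op": "arm_command", "data": {"offset": [[0,0,0],[0,0,0],[0,0,0],[0,0,0]], "delta_rot": [[0,0,0],[0,0,0],[0,0,0],[0,0,0]], "fingers": 0.5}}

```text
t: 3.25
position: [0.4981, 0.3125, 0.1056]
ee_rot: [[-0.986, 0.164, 0.002], [0.164, 0.986, 0.0], [-0.002, 0.0, -1.0]]
wrist_force: [-1.1, -1.4, 2.7]
finger_gap: 0.0094
grasp_force: 39.5
```

>>> {"op": "arm_command", "data": {"offset": [[0,-1,0],[0,-1,0],[0,-1,0],[0,-1,0],[0,-1,0],[0,-1,0],[0,-1,0],[0,-1,0]], "delta_rot": [[0,0,0],[0,0,0],[0,0,0],[0,0,0],[0,0,0],[0,0,0],[0,0,0],[0,0,0]]}}

```text
t: 4.05
position: [0.4849, 0.2335, 0.1055]
ee_rot: [[-0.986, 0.164, 0.002], [0.164, 0.986, 0.001], [-0.002, 0.002, -1.0]]
wrist_force: [-0.4, 1.8, 6.6]
finger_gap: 0.0096
grasp_force: 40.1
```

>>> {"op": "arm_command", "data": {"offset": [[0,-1,0],[0,-1,0],[0,-1,0],[0,-1,0],[0,-0.5,0],[0,-0.3,0],[0,0,0]], "delta_rot": [[0,0,0],[0,0,0],[0,0,0],[0,0,0],[0,0,0],[0,0,0],[0,0,0]]}}

```text
t: 4.75
position: [0.4769, 0.1855, 0.1055]
ee_rot: [[-0.986, 0.164, 0.002], [0.164, 0.986, -0.0], [-0.002, 0.0, -1.0]]
wrist_force: [-2.5, -0.2, 7.4]
finger_gap: 0.0089
grasp_force: 40.2
```

>>> {"op": "arm_command", "data": {"offset": [[0,0,0],[0,0,0],[0,0,-2],[0,0,-4],[0,0,-5]], "delta_rot": [[0,0,0],[0,0,0],[0,0,0],[0,0,0],[0,0,0]], "fingers": 3.5}}

```text
t: 5.25
position: [0.4748, 0.1858, 0.2133]
ee_rot: [[-0.986, 0.164, -0.006], [0.164, 0.986, -0.001], [0.005, -0.002, -1.0]]
wrist_force: [1.0, 0.8, -0.3]
finger_gap: 0.0353
grasp_force: 0.0
```

Run:
```python
from h import *
from station import arm
plan(arm,[(.488,.018,.2,90,10),(.488,.018,.062,90,5)])
i=arm.get_image("top");cv2.imwrite("pics/t2.png",cv2.resize(i["pixels"][160:280,100:260],(800,600))[...,::-1])
```

```text
at [0.4748 0.1858 0.2133] 170.6 F [ 1.   0.8 -0.3] t 5.2 gap 0.03525222679800891
[[-0.4, -1.6, 0.1], [-0.6, -1.6, 0.2], [-0.9, -1.4, 0.1], [-1.0, -1.4, 0.1], [-1.2, -1.1, 0.2], [-1.4, -1.0, 0.1], [-1.5, -0.8, 0.1], [-1.6, -0.6, 0.2]] 
  [[0, 0, 8.1], [0, 0, 8.0], [0, 0, 8.1], [0, 0, 8.0], [0, 0, 8.1], [0, 0, 8.0], [0, 0, 8.1], [0, 0, 8.1]]
[[-1.6, -0.3, 0.1], [-1.7, -0.1, 0.1]] 
  [[0, 0, 8.0], [0, 0, 8.1]]
  end [0.488  0.0181 0.2003] 90.0
[[0.0, 0.0, 2.8], [0.0, 0.0, 2.7], [0.0, 0.0, 2.8], [0.0, 0.0, 2.8], [0.0, 0.0, 2.7]] 
  [[0, 0, -0.0], [0, 0, -0.0], [0, 0, -0.0], [0, 0, -0.0], [0, 0, -0.0]]
  end [0.488  0.0181 0.0623] 90.0
```

View pics/t2.png

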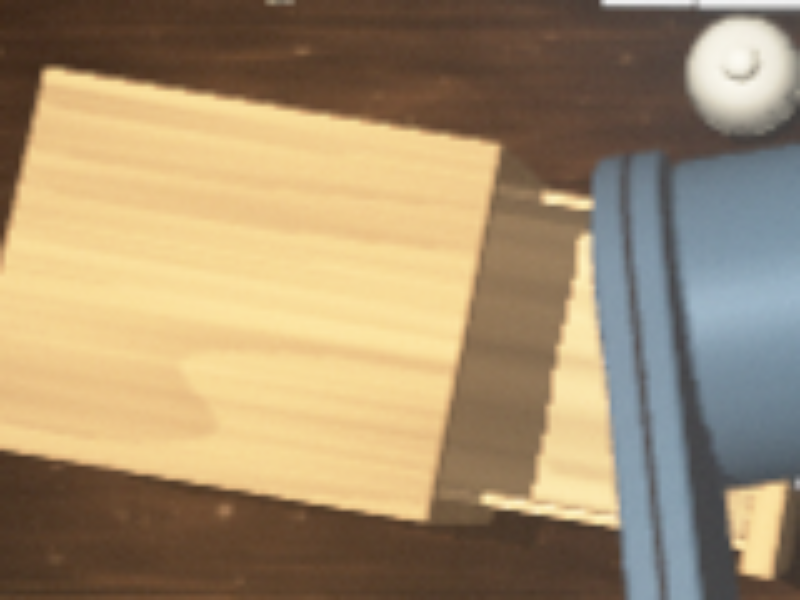

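The drawer is out: its interior shows from about (560,300) to the panel at (770,530) in the crop. Now to tin_a.

>>> {"op": "arm_command", "data": {"offset": [[-0.4,-1.6,0.1],[-0.6,-1.6,0.2],[-0.9,-1.4,0.1],[-1.0,-1.4,0.1],[-1.2,-1.1,0.2],[-1.4,-1.0,0.1],[-1.5,-0.8,0.1],[-1.6,-0.6,0.2]], "delta_rot": [[0,0,8.1],[0,0,8.0],[0,0,8.1],[0,0,8.0],[0,0,8.1],[0,0,8.0],[0,0,8.1],[0,0,8.1]], "fingers": 7.8}}

```text
t: 6.1
position: [0.4867, 0.051, 0.2029]
ee_rot: [[-0.271, 0.963, -0.0], [0.963, 0.271, -0.0], [-0.0, -0.0, -1.0]]
wrist_force: [-0.5, 0.4, 0.3]
finger_gap: 0.0781
grasp_force: 0.0
```

>>> {"op": "arm_command", "data": {"offset": [[-1.6,-0.3,0.1],[-1.7,-0.1,0.1],[0,0,0],[0,0,0]], "delta_rot": [[0,0,8.0],[0,0,8.1],[0,0,0],[0,0,0]]}}

```text
t: 6.5
position: [0.4896, 0.0186, 0.201]
ee_rot: [[-0.001, 1.0, -0.001], [1.0, 0.001, 0.0], [0.0, -0.001, -1.0]]
wrist_force: [0.3, 0.9, -0.2]
finger_gap: 0.0779
grasp_force: 0.0
```

Run:
```python
from h import *
from station import arm
plan(arm,[(.488,.018,.062,90,6)])
```

```text
at [0.4896 0.0186 0.201 ] 90.1 F [ 0.3  0.9 -0.2] t 6.5 gap 0.07794505695863875
[[0.0, 0.0, 2.3], [0.0, -0.1, 2.3], [0.0, 0.0, 2.3], [0.0, 0.0, 2.4], [0.0, 0.0, 2.3], [-0.1, -0.1, 2.3]] 
  [[0, 0, 0.0], [0, 0, 0.0], [0, 0, 0.0], [0, 0, 0.0], [0, 0, 0.1], [0, 0, -0.0]]
  end [0.4876 0.0176 0.062 ] 90.0
```

>>> {"op": "arm_command", "data": {"offset": [[0,-0.1,2.3],[0,0,2.3],[0,-0.1,2.3],[0,0,2.4],[0,0,2.3],[0,0,2.3],[0,0,0]], "delta_rot": [[0,0,0],[0,0,0],[0,0,0],[0,0,0],[0,0,0],[0,0,0],[0,0,0]]}}

```text
t: 7.2
position: [0.4852, 0.02, 0.0597]
ee_rot: [[-0.003, 1.0, -0.006], [1.0, 0.003, 0.001], [0.001, -0.006, -1.0]]
wrist_force: [-0.3, 0.2, 0.3]
finger_gap: 0.0781
grasp_force: 0.0
```

>>> {"op": "arm_command", "data": {"offset": [[0,0,0],[0,0,0],[0,0,0],[0,0,0],[0,0,0]], "delta_rot": [[0,0,0],[0,0,0],[0,0,0],[0,0,0],[0,0,0]], "fingers": 4.5}}

```text
t: 7.7
position: [0.4888, 0.0188, 0.0636]
ee_rot: [[0.0, 1.0, 0.003], [1.0, -0.0, -0.0], [-0.0, 0.003, -1.0]]
wrist_force: [-0.4, 2.7, 6.7]
finger_gap: 0.0571
grasp_force: 41.3
```

>>> {"op": "arm_command", "data": {"offset": [[0,0,-0.5],[0,0,-1],[0,0,-1],[0,0,-0.5],[0,0,0],[0,0,0],[0,0,0]], "delta_rot": [[0,0,0],[0,0,0],[0,0,0],[0,0,0],[0,0,0],[0,0,0],[0,0,0]]}}

```text
t: 8.4
position: [0.4874, 0.0187, 0.092]
ee_rot: [[0.001, 1.0, -0.001], [1.0, -0.001, 0.0], [0.0, -0.001, -1.0]]
wrist_force: [-0.1, -1.3, -5.3]
finger_gap: 0.0568
grasp_force: 44.9
```

```bash
cat > w.py <<'E'
from h import *
from station import arm
F=[]
for _ in range(6): arm.get_image("top"); F.append(arm.get_obs()["wrist_force"])
print(np.round(F,1).tolist(),np.mean(F,0).round(2)); o=arm.get_obs(); print(o["position"],o["finger_gap"],o["grasp_force"],o["t"])
E
python3 w.py
```

```text
[[0.3, -1.0, -4.9], [-0.1, -0.6, -4.9], [0.4, -0.2, -5.2], [-0.1, -0.3, -4.7], [0.4, 0.5, -4.5], [-0.2, -0.2, -5.1]] [ 0.12 -0.31 -4.89]
[0.48771062 0.01873172 0.09211034] 0.056847697128746336 44.854423011848326 8.7
```

tin_a weighs about 4.9 N, so it is full. I'll put it back.

>>> {"op": "arm_command", "data": {"offset": [[0,0,0.8],[0,0,0.8],[0,0,0.7],[0,0,0.4],[0,0,0.2],[0,0,0]], "delta_rot": [[0,0,0],[0,0,0],[0,0,0],[0,0,0],[0,0,0],[0,0,0]]}}

```text
t: 9.3
position: [0.4875, 0.019, 0.0636]
ee_rot: [[0.001, 1.0, -0.001], [1.0, -0.001, 0.0], [0.0, -0.001, -1.0]]
wrist_force: [-2.5, 2.3, 0.8]
finger_gap: 0.057
grasp_force: 43.2
```

>>> {"op": "arm_command", "data": {"offset": [[0,0,0],[0,0,0],[0,0,0],[0,0,-1],[0,0,-2.5],[0,0,-3.5],[0,0,-3],[0,0,0]], "delta_rot": [[0,0,0],[0,0,0],[0,0,0],[0,0,0],[0,0,0],[0,0,0],[0,0,0],[0,0,0]], "fingers": 7.8}}

```text
t: 10.1
position: [0.491, 0.0181, 0.1684]
ee_rot: [[0.0, 1.0, 0.009], [1.0, -0.0, -0.002], [-0.002, 0.009, -1.0]]
wrist_force: [1.6, -0.5, 0.7]
finger_gap: 0.078
grasp_force: 0.0
```

Run:
```python
from h import *
from station import arm
plan(arm,[(.4675,-.0765,.16,90,4),(.4675,-.0765,.062,90,5)])
```

```text
at [0.491  0.0181 0.1684] 90.0 F [ 1.6 -0.5  0.7] t 10.1 gap 0.07801647738688464
[[-2.4, -0.6, 0.2], [-2.3, -0.6, 0.2], [-2.4, -0.6, 0.2], [-2.4, -0.5, 0.2]] 
  [[0, 0, -0.0], [0, 0, -0.0], [0, 0, -0.0], [0, 0, -0.0]]
  end [ 0.4679 -0.0768  0.1604] 90.0
[[0.0, 0.0, 2.0], [0.0, 0.0, 1.9], [0.0, 0.0, 2.0], [0.0, 0.0, 2.0], [0.0, 0.0, 1.9]] 
  [[0, 0, -0.0], [0, 0, -0.0], [0, 0, -0.0], [0, 0, -0.0], [0, 0, -0.0]]
  end [ 0.4679 -0.0768  0.0624] 90.0
```

>>> {"op": "arm_command", "data": {"offset": [[-2.4,-0.5,0],[-2.4,-0.5,0],[-2.4,-0.5,0],[-2.4,-0.5,0],[0,0,0],[0,0,0]], "delta_rot": [[0,0,0],[0,0,0],[0,0,0],[0,0,0],[0,0,0],[0,0,0]]}}

```text
t: 10.7
position: [0.4676, -0.0774, 0.1632]
ee_rot: [[0.002, 1.0, -0.0], [1.0, -0.002, 0.001], [0.001, -0.0, -1.0]]
wrist_force: [0.3, 0.7, -0.4]
finger_gap: 0.0781
grasp_force: 0.0
```

>>> {"op": "arm_command", "data": {"offset": [[0,0,2],[0,0,2.2],[0,0,2],[0,0,2],[0,0,2],[0,0,0]], "delta_rot": [[0,0,0],[0,0,0],[0,0,0],[0,0,0],[0,0,0],[0,0,0]]}}

```text
t: 11.3
position: [0.4658, -0.0754, 0.0591]
ee_rot: [[-0.0, 1.0, -0.005], [1.0, 0.0, 0.002], [0.002, -0.005, -1.0]]
wrist_force: [-0.1, -0.2, -0.5]
finger_gap: 0.0782
grasp_force: 0.0
```

>>> {"op": "arm_command", "data": {"offset": [[0,0,0],[0,0,0],[0,0,0],[0,0,0],[0,0,0]], "delta_rot": [[0,0,0],[0,0,0],[0,0,0],[0,0,0],[0,0,0]], "fingers": 4.5}}

```text
t: 11.8
position: [0.4683, -0.0773, 0.0621]
ee_rot: [[0.001, 1.0, 0.001], [1.0, -0.001, -0.0], [-0.0, 0.001, -1.0]]
wrist_force: [0.0, 1.4, 3.3]
finger_gap: 0.0563
grasp_force: 41.1
```

>>> {"op": "arm_command", "data": {"offset": [[0,0,-0.5],[0,0,-1],[0,0,-1],[0,0,-0.5],[0,0,0],[0,0,0],[0,0,0]], "delta_rot": [[0,0,0],[0,0,0],[0,0,0],[0,0,0],[0,0,0],[0,0,0],[0,0,0]]}}

```text
t: 12.5
position: [0.4674, -0.0772, 0.091]
ee_rot: [[0.001, 1.0, -0.001], [1.0, -0.001, 0.0], [0.0, -0.001, -1.0]]
wrist_force: [-0.1, 0.6, -2.0]
finger_gap: 0.0562
grasp_force: 40.9
```

```bash
python3 w.py
```

```text
[[-0.9, -0.8, -1.3], [-0.4, 0.0, -1.4], [-0.2, 0.3, -1.7], [-0.0, 0.2, -2.6], [1.5, -0.2, -1.4], [-0.7, 1.0, -1.2]] [-0.11  0.08 -1.6 ]
[ 0.46764824 -0.07722844  0.0910926 ] 0.05611224465072148 40.93737845309079 12.8
```

tin_b weighs 1.6 N, so it is the empty one. I'll raise it and check the drawer while the view is clear.

>>> {"op": "arm_command", "data": {"offset": [[0,0,-2],[0,0,-4],[0,0,-4],[0,0,-3],[0,0,0]], "delta_rot": [[0,0,0],[0,0,0],[0,0,0],[0,0,0],[0,0,0]]}}

```text
t: 13.3
position: [0.4703, -0.0783, 0.2258]
ee_rot: [[0.0, 1.0, 0.008], [1.0, -0.0, -0.003], [-0.003, 0.008, -1.0]]
wrist_force: [0.3, -0.1, -1.5]
finger_gap: 0.0561
grasp_force: 41.4
```

Run:
```python
from h import *
from station import arm
i=arm.get_image("top");P=[(.4957,.299,.019),(.4769,.1855,.118)]
uv=proj(i,P);print(uv)
p=i["pixels"].copy()[160:280,180:340];p=cv2.resize(p,(800,600))
for u,v in uv: cv2.drawMarker(p,(int((u-180)*5),int((v-160)*5)),(255,0,0),0,20,2)
cv2.imwrite("pics/t3.png",p[...,::-1])
plan(arm,[(.4957,.299,.222,80.6,12)])
```

```text
[[233.17410885 235.32051866]
 [275.76126354 240.34393119]]
at [ 0.469  -0.0778  0.2233] 90.0 F [ 0.2  0.3 -2. ] t 13.3 gap 0.056066329172662466
[[3.1, 0.2, 0.0], [3.2, 0.2, 0.0], [3.1, 0.1, 0.0], [3.2, 0.1, 0.0], [3.1, 0.1, 0.1], [3.2, 0.0, 0.0], [3.1, -0.1, 0.0], [3.2, 0.0, 0.0]] 
  [[0, 0, 0.8], [0, 0, 0.8], [0, 0, 0.7], [0, 0, 0.8], [0, 0, 0.8], [0, 0, 0.8], [0, 0, 0.8], [0, 0, 0.7]]
[[3.1, -0.2, 0.0], [3.2, -0.1, 0.0], [3.1, -0.2, 0.0], [3.1, -0.3, 0.0]] 
  [[0, 0, 0.8], [0, 0, 0.8], [0, 0, 0.8], [0, 0, 0.8]]
  end [0.4954 0.2987 0.2223] 80.6
```

View pics/t3.png

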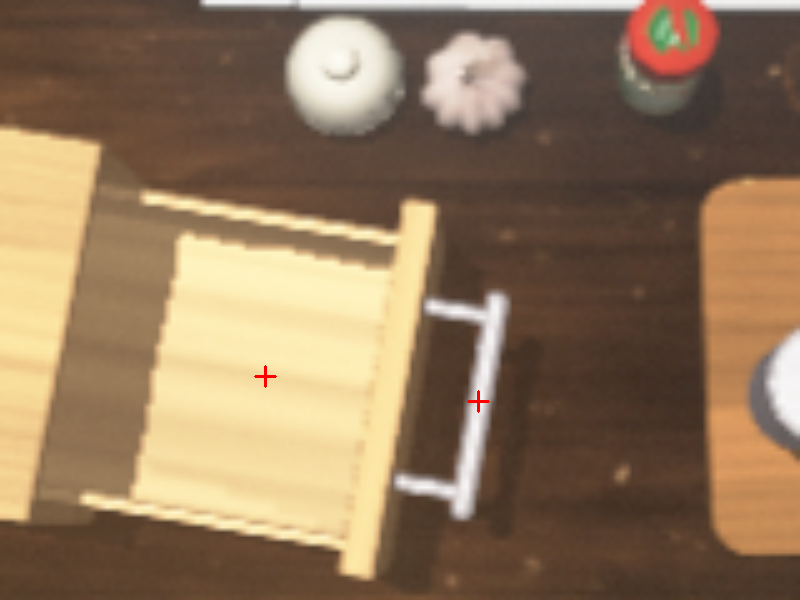

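The marks agree with the view: floor point at crop (265,377), bar at (478,401). Carrying the tin over.

>>> {"op": "arm_command", "data": {"offset": [[2.2,0.2,0],[3.2,0.2,0],[3.2,0.1,0],[3.2,0.1,0],[3.2,0.1,0],[3.2,0,0],[3.2,0,0],[3.2,0,0]], "delta_rot": [[0,0,0.8],[0,0,0.8],[0,0,0.7],[0,0,0.8],[0,0,0.8],[0,0,0.8],[0,0,0.8],[0,0,0.7]]}}

```text
t: 14.15
position: [0.4859, 0.1693, 0.2192]
ee_rot: [[0.109, 0.994, -0.004], [0.994, -0.109, -0.0], [-0.001, -0.004, -1.0]]
wrist_force: [-0.0, -0.4, -0.9]
finger_gap: 0.0561
grasp_force: 41.3
```

>>> {"op": "arm_command", "data": {"offset": [[3.2,-0.2,0],[3.2,-0.1,0],[3.2,-0.2,0],[2.5,-0.3,0],[1.2,0,0],[0,0,0],[0,0,0]], "delta_rot": [[0,0,0.8],[0,0,0.8],[0,0,0.8],[0,0,0.8],[0,0,0],[0,0,0],[0,0,0]]}}

```text
t: 14.85
position: [0.4963, 0.3001, 0.2203]
ee_rot: [[0.164, 0.987, -0.002], [0.987, -0.164, -0.001], [-0.002, -0.001, -1.0]]
wrist_force: [0.3, 0.3, -0.6]
finger_gap: 0.0561
grasp_force: 41.3
```

Run:
```python
from h import *
from station import arm
plan(arm,[(.4957,.299,.066,80.6,8)])
```

```text
at [0.4963 0.3001 0.2203] 80.6 F [ 0.3  0.3 -0.6] t 14.8 gap 0.05612213547084699
[[0.0, 0.0, 1.9], [0.0, 0.0, 2.0], [0.0, 0.0, 1.9], [-0.1, 0.0, 1.9], [0.0, 0.0, 1.9], [0.0, 0.0, 2.0], [0.0, 0.0, 1.9], [0.0, 0.0, 1.9]] 
  [[0, 0, -0.0], [0, 0, -0.0], [0, 0, -0.0], [0, 0, -0.0], [0, 0, -0.0], [0, 0, -0.0], [0, 0, -0.0], [0, 0, -0.0]]
  end [0.4961 0.2991 0.0663] 80.6
```

>>> {"op": "arm_command", "data": {"offset": [[0,0,2],[0,0,2.2],[0,0,2.2],[0,0,2.2],[0,0,2.2],[0,0,2],[0,0,1.6],[0,0,1]], "delta_rot": [[0,0,0],[0,0,0],[0,0,0],[0,0,0],[0,0,0],[0,0,0],[0,0,0],[0,0,0]]}}

```text
t: 15.65
position: [0.4961, 0.2991, 0.066]
ee_rot: [[0.165, 0.986, -0.002], [0.986, -0.165, -0.001], [-0.001, -0.002, -1.0]]
wrist_force: [-0.1, 0.5, -1.8]
finger_gap: 0.0565
grasp_force: 41.3
```

>>> {"op": "arm_command", "data": {"offset": [[0,0,0.2],[0,0,0.2],[0,0,0],[0,0,0],[0,0,0]], "delta_rot": [[0,0,0],[0,0,0],[0,0,0],[0,0,0],[0,0,0]]}}

```text
t: 16.15
position: [0.497, 0.3013, 0.064]
ee_rot: [[0.164, 0.987, 0.001], [0.987, -0.164, 0.0], [0.001, 0.001, -1.0]]
wrist_force: [-0.7, -0.6, -2.2]
finger_gap: 0.0562
grasp_force: 41.3
```

>>> {"op": "arm_command", "data": {"offset": [[0,0,0.2],[0,0,0.1],[0,0,0]], "delta_rot": [[0,0,0],[0,0,0],[0,0,0]]}}

```text
t: 16.45
position: [0.4965, 0.301, 0.0601]
ee_rot: [[0.164, 0.986, -0.0], [0.986, -0.164, -0.0], [-0.0, -0.0, -1.0]]
wrist_force: [1.1, -0.8, -1.8]
finger_gap: 0.0563
grasp_force: 41.3
```

>>> {"op": "arm_command", "data": {"offset": [[0,0,0],[0,0,0],[0,0,0],[0,0,-1],[0,0,-3],[0,0,-4],[0,0,-5],[0,0,-2]], "delta_rot": [[0,0,0],[0,0,0],[0,0,0],[0,0,0],[0,0,0],[0,0,0],[0,0,0],[0,0,0]], "fingers": 7.4}}

```text
t: 17.25
position: [0.4987, 0.3019, 0.2165]
ee_rot: [[0.164, 0.986, 0.008], [0.987, -0.164, 0.003], [0.004, 0.007, -1.0]]
wrist_force: [0.6, -0.2, -0.0]
finger_gap: 0.0741
grasp_force: 0.0
```

Run:
```python
from h import *
from station import arm
plan(arm,[(.4765,.1855,.205,170.6,11)])
```

```text
at [0.4987 0.3019 0.2165] 80.6 F [ 0.6 -0.2 -0. ] t 17.2 gap 0.07408111045483891
[[-1.1, 0.0, 0.1], [-1.0, -0.2, 0.1], [-1.1, -0.3, 0.1], [-0.9, -0.5, 0.1], [-0.9, -0.6, 0.1], [-0.8, -0.7, 0.1], [-0.7, -0.9, 0.1], [-0.6, -0.9, 0.1]] 
  [[0, 0, -8.2], [0, 0, -8.2], [0, 0, -8.2], [0, 0, -8.1], [0, 0, -8.2], [0, 0, -8.2], [0, 0, -8.2], [0, 0, -8.2]]
[[-0.4, -1.0, 0.1], [-0.3, -1.0, 0.1], [-0.1, -1.1, 0.2]] 
  [[0, 0, -8.2], [0, 0, -8.1], [0, 0, -8.2]]
  end [0.4765 0.1852 0.2045] 170.6
```

>>> {"op": "arm_command", "data": {"offset": [[-1.1,0,0.1],[-1.0,-0.2,0.1],[-1.1,-0.3,0.1],[-0.9,-0.5,0.1],[-0.9,-0.6,0.1],[-0.8,-0.7,0.1],[-0.7,-0.9,0.1],[-0.6,-0.9,0.1]], "delta_rot": [[0,0,-8.2],[0,0,-8.2],[0,0,-8.2],[0,0,-8.1],[0,0,-8.2],[0,0,-8.2],[0,0,-8.2],[0,0,-8.2]], "fingers": 3.2}}

```text
t: 18.05
position: [0.4806, 0.2156, 0.2032]
ee_rot: [[-0.833, 0.553, 0.001], [0.553, 0.833, 0.0], [-0.001, 0.001, -1.0]]
wrist_force: [0.4, -0.1, -0.3]
finger_gap: 0.0323
grasp_force: 0.0
```

>>> {"op": "arm_command", "data": {"offset": [[-0.4,-1.0,0.1],[-0.3,-1.0,0.1],[-0.1,-1.1,0.2],[0,0,0],[0,0,0]], "delta_rot": [[0,0,-8.2],[0,0,-8.1],[0,0,-8.2],[0,0,0],[0,0,0]]}}

```text
t: 18.55
position: [0.4747, 0.1845, 0.199]
ee_rot: [[-0.986, 0.168, 0.001], [0.168, 0.986, 0.0], [-0.001, 0.001, -1.0]]
wrist_force: [0.4, -0.6, 0.2]
finger_gap: 0.0321
grasp_force: 0.0
```

Run:
```python
from h import *
from station import arm
plan(arm,[(.4765,.1855,.105,170.6,4)])
i=arm.get_image("scene");p=cv2.resize(i["pixels"][180:340,200:400],(750,600))
cv2.imwrite("pics/s4.png",p[...,::-1])
```

```text
at [0.4747 0.1845 0.199 ] 170.3 F [ 0.4 -0.6  0.2] t 18.6 gap 0.03210541854283594
[[0.0, 0.0, 2.4], [-0.1, 0.1, 2.3], [0.0, 0.0, 2.4], [-0.1, 0.0, 2.3]] 
  [[0, 0, -0.1], [0, 0, -0.0], [0, 0, -0.1], [0, 0, -0.1]]
  end [0.4768 0.1852 0.105 ] 170.6
```

View pics/s4.png

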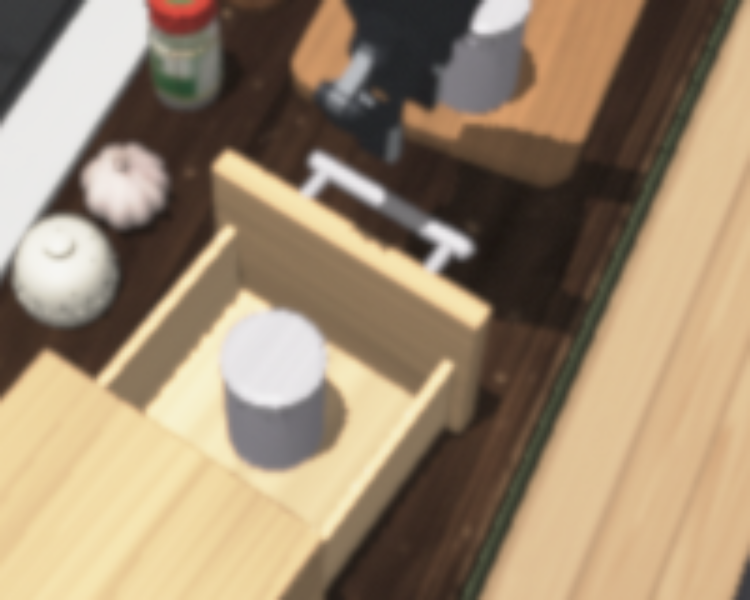

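The tin stands upright in the drawer, lid at crop (275,357), and the gripper is above the bar. I'll regrip the handle.

>>> {"op": "arm_command", "data": {"offset": [[0,0.1,2.4],[-0.1,0,2.3],[0,0,2.4],[-0.1,0,2.3],[0,0,0]], "delta_rot": [[0,0,-0.1],[0,0,0],[0,0,-0.1],[0,0,-0.1],[0,0,0]]}}

```text
t: 19.1
position: [0.4765, 0.1856, 0.103]
ee_rot: [[-0.987, 0.161, -0.001], [0.161, 0.987, 0.0], [0.001, 0.0, -1.0]]
wrist_force: [0.0, -0.7, -0.4]
finger_gap: 0.0319
grasp_force: 0.0
```

>>> {"op": "arm_command", "data": {"offset": [[0,0,0],[0,0,0],[0,0,0],[0,0,0]], "delta_rot": [[0,0,0],[0,0,0],[0,0,0],[0,0,0]], "fingers": 0.5}}

```text
t: 19.5
position: [0.4767, 0.1854, 0.1047]
ee_rot: [[-0.987, 0.159, 0.001], [0.159, 0.987, 0.001], [-0.001, 0.001, -1.0]]
wrist_force: [0.2, 2.4, -1.3]
finger_gap: 0.0093
grasp_force: 39.1
```

>>> {"op": "arm_command", "data": {"offset": [[0,0.3,0],[0,0.6,0],[0,0.8,0],[0,0.8,0],[0,0.8,0],[0,0.8,0],[0,0.8,0],[0,0.8,0]], "delta_rot": [[0,0,0],[0,0,0],[0,0,0],[0,0,0],[0,0,0],[0,0,0],[0,0,0],[0,0,0]]}}

```text
t: 20.3
position: [0.4863, 0.2421, 0.1046]
ee_rot: [[-0.987, 0.158, 0.001], [0.158, 0.987, 0.0], [-0.001, 0.0, -1.0]]
wrist_force: [1.2, -3.3, 5.0]
finger_gap: 0.0094
grasp_force: 39.6
```

>>> {"op": "arm_command", "data": {"offset": [[0,0.8,0],[0,0.8,0],[0,0.8,0],[0,0.8,0],[0,0.8,0],[0,0.8,0],[0,0.8,0],[0,0.8,0]], "delta_rot": [[0,0,0],[0,0,0],[0,0,0],[0,0,0],[0,0,0],[0,0,0],[0,0,0],[0,0,0]]}}

```text
t: 21.1
position: [0.4968, 0.3051, 0.1046]
ee_rot: [[-0.987, 0.159, 0.002], [0.159, 0.987, 0.0], [-0.002, 0.0, -1.0]]
wrist_force: [4.3, -3.3, 4.9]
finger_gap: 0.0093
grasp_force: 39.7
```

>>> {"op": "arm_command", "data": {"offset": [[0,0.6,0],[0,0.5,0],[0,0.4,0],[0,0.3,0],[0,0.2,0],[0,0,0]], "delta_rot": [[0,0,0],[0,0,0],[0,0,0],[0,0,0],[0,0,0],[0,0,0]]}}

```text
t: 21.7
position: [0.5001, 0.3251, 0.1046]
ee_rot: [[-0.987, 0.159, 0.002], [0.159, 0.987, 0.001], [-0.002, 0.001, -1.0]]
wrist_force: [4.7, -1.1, 4.9]
finger_gap: 0.0094
grasp_force: 39.6
```

>>> {"op": "arm_command", "data": {"offset": [[0,0.2,0],[0,0.1,0],[0,0.1,0],[0,0,0]], "delta_rot": [[0,0,0],[0,0,0],[0,0,0],[0,0,0]]}}

```text
t: 22.1
position: [0.5006, 0.3277, 0.1046]
ee_rot: [[-0.987, 0.159, 0.002], [0.159, 0.987, -0.001], [-0.002, -0.001, -1.0]]
wrist_force: [3.7, -5.8, 6.0]
finger_gap: 0.0092
grasp_force: 39.8
```

>>> {"op": "arm_command", "data": {"offset": [[0,0.1,0],[0,0.1,0],[0,0,0]], "delta_rot": [[0,0,0],[0,0,0],[0,0,0]]}}

```text
t: 22.4
position: [0.5005, 0.3277, 0.1046]
ee_rot: [[-0.987, 0.159, 0.0], [0.159, 0.987, -0.005], [-0.001, -0.005, -1.0]]
wrist_force: [3.4, -11.7, 9.4]
finger_gap: 0.0094
grasp_force: 40.2
```

>>> {"op": "arm_command", "data": {"offset": [[0,0.1,0],[0,0.1,0],[0,0,0]], "delta_rot": [[0,0,0],[0,0,0],[0,0,0]]}}

```text
t: 22.7
position: [0.5005, 0.3278, 0.1046]
ee_rot: [[-0.987, 0.159, -0.001], [0.159, 0.987, -0.008], [-0.0, -0.008, -1.0]]
wrist_force: [2.2, -18.8, 11.2]
finger_gap: 0.009
grasp_force: 40.5
```

Solid stop with the force rising, so the drawer is shut. I'll ease off, release and retreat.

>>> {"op": "arm_command", "data": {"offset": [[0,-0.2,0],[0,-0.1,0],[0,0,0]], "delta_rot": [[0,0,0],[0,0,0],[0,0,0]]}}

```text
t: 23.0
position: [0.5005, 0.3277, 0.1046]
ee_rot: [[-0.987, 0.159, 0.001], [0.159, 0.987, -0.002], [-0.001, -0.002, -1.0]]
wrist_force: [4.6, -8.3, 6.1]
finger_gap: 0.0093
grasp_force: 40.1
```

>>> {"op": "arm_command", "data": {"offset": [[0,0,0],[0,0,0],[0,0,0],[0,0,-2],[0,0,-4],[0,0,-4],[0,0,-2],[0,0,0]], "delta_rot": [[0,0,0],[0,0,0],[0,0,0],[0,0,0],[0,0,0],[0,0,0],[0,0,0],[0,0,0]], "fingers": 3.0}}

```text
t: 23.8
position: [0.501, 0.3305, 0.2278]
ee_rot: [[-0.987, 0.158, 0.006], [0.158, 0.987, 0.003], [-0.005, 0.004, -1.0]]
wrist_force: [0.8, 0.7, -0.3]
finger_gap: 0.03
grasp_force: 0.0
```

>>> {"op": "arm_command", "data": {"offset": [[0,-3,0],[0,-4,0],[0,-4,0],[0,-4,0],[0,-2,0],[0,0,0],[0,0,0]], "delta_rot": [[0,0,0],[0,0,0],[0,0,0],[0,0,0],[0,0,0],[0,0,0],[0,0,0]]}}

```text
t: 24.5
position: [0.4722, 0.1616, 0.2232]
ee_rot: [[-0.987, 0.16, -0.002], [0.16, 0.987, 0.001], [0.002, 0.0, -1.0]]
wrist_force: [0.3, -0.4, -0.6]
finger_gap: 0.0301
grasp_force: 0.0
```

Run:
```python
from h import *
from station import arm
i=arm.get_image("top")["pixels"];s=arm.get_image("scene")["pixels"]
a=cv2.resize(i[150:290,80:460],(800,295));b=cv2.resize(s[100:400,120:440],(320,300));c=cv2.resize(s[230:340,180:310],(355,300))
cv2.imwrite("pics/f.png",np.vstack([a,np.hstack([b,c,np.zeros((300,125,3),np.uint8)])])[...,::-1])
```

```text
(no output)
```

View pics/f.png

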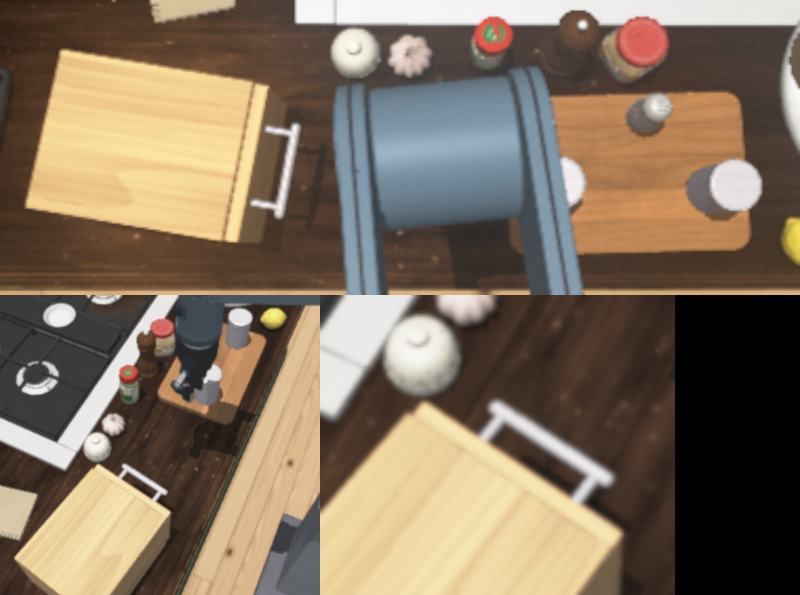

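The front panel is flush with the box (top crop, 255,165). Tins at (570,185) and (735,185) stand on the board, and the salt shaker and jars are standing.

```bash
python3 -c "
from station import arm
print(arm.hand_in())"
```

```text
the job is handed in; nothing more can be done
None
```

The job is handed in at about 24.6 s: the empty tin, tin_b (1.6 N), is in the fully shut drawer, the other two tins stand upright on the board, and nothing was knocked over. I weighed tin_a (4.9 N, full) and took tin_c to be full without lifting it.

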